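# Clear the clamp fixture and hold the bolt head against the nut runner

## Robot

A 6-joint arm with a two-finger parallel gripper is mounted at the origin on the work surface. World frame = base frame: x ahead of the robot, y to its left, z up, the work surface at z = 0. Lengths are in m, angles in degrees, forces in N, time in s.
With the tool pointing down it reaches from about 0.35 to 0.875 m from the base axis. Payload 15.5 kg.
Tool frame: the origin (TCP) lies between the finger pads, 19 mm behind the fingertips; this is the grasp point; z points along the fingers, y is the line along which they close (so a half turn about z gives the same grasp; the last joint's range is limited). The gripper opens to 85 mm and grips with 20 to 120 N. Pads are 22 mm wide; open, the fingers measure 114 mm over their backs; the gripper's body (76 mm by 85 mm) begins 54 mm behind the grasp point. The pads swing forward as they close: fully open they stand 13 mm farther back than shut.
Start: joints at [58.757, 28.281, 77.091, -0, 74.628, -5.472], TCP at [0.272, 0.563, 0.25] pointing down, gripper open.
Joint ranges: [-166.48, 166.48], [-47.26, 123.95], [12.59, 153.08], [-70.14, 250.14], [6.76, 159.57], [-176.63, 176.63]. Speed limits (degrees/s): [108.29, 108.29, 147.25, 172.46, 172.46, 172.46].

## Interface

Orientations are given as [roll, pitch, yaw] about the fixed x, y, z axes, in that order (R = Rz(yaw) Ry(pitch) Rx(roll)).
In Python, from cell import r gives the robot as it stands.
- The arm moves only by the tool drive_tool, never from a script. Its argument "series" is a list of rows, each a list of 4 numbers: the shift along the tool's x, y, z in cm, then the turn about the tool's z in rad. A call has 1 to 8 rows; each row shifts and turns the commanded pose from where the row before left it, along the tool's axes as they then stand; what a row does not reach is not made up. A row lasts 1/12 s, in which the tool goes at most 41.7 mm and 7.16 degrees, less where a joint would pass 70% of its speed; a pose out of reach is approached as far as the arm can. A call is refused whole if a number of a shift passes 4.17 or a number of a turn 0.125, either way. A call with a gripper value outside its range is refused whole. "claw" is the finger opening in cm, from 0 to 8.54, set as the call begins (left out, the last holds). The fingers move at their own pace and stop on an object; "newtons" is the grip in N (left out, the last holds). Time passes only in rows, so rows that do not move let the fingers close. It gives the time, the measured TCP pose, the force, the opening and the grip force at its end, in the units of the state.
- r.read_state(): the state, without advancing time (a new reading comes with each control period).
- r.read_camera(name): name is "side" or "top"; returns a dict with "pixels" (420x560x3 uint8, blue, green, red), "fov_y" (degrees; the focal length in pixels is half the picture's height over the tangent of half this angle, whatever the lens; pixels are square), "cx", "cy" (the principal point, pixels), "T" (4x4, takes a point from camera to world coordinates). Camera axes: x right, y down, z forward; pixel columns grow to the right and rows downward; lengths in m; the calibration is good to about 2 mm. A picture is of the moment at which its call begins. There is no depth.
- r.hand_in(): hands the job in; it is judged then, once.
Trained networks look in a picture, given as the dict that the camera call returned (one of the last four; its "shot" number tells which), for a name from the list of things; names that differ only in an ending like _2 or _b are one class to them, and where a whole thing is asked for, a point or a joint stands for the part that bears it (a point fixed in the world has none). Each returns a list of dicts, best first, with "p" (0 to 1); they miss things now and then, are a little off and sometimes report something else, mostly with a low value. They report only what shows in the picture. A call takes as long as a camera call. They do not tell look-alikes from the thing itself.
- r.regions_of(target, picture): "region" (420x560 bool, what is visible of it).
- r.landmark_of(target, picture): "point" ([x, y, z] in m, in the coordinates of the camera as it stood for that picture, good to about 4 mm: a listed point, or the origin of a listed thing).
The state is a dict: "t": time; "joint_positions": joint angles; "qd": joint speeds; "tau": joint torques, N m; "position": TCP position; "tcp_rot": TCP orientation; "wrist_force": force on the tool from outside, world axes, zero at the start; "torque": the same for the moment, N m; "opening": finger opening in m; "grip_force": force on a finger pad.
Only numpy, scipy, OpenCV 4.12 (cv2) and the standard library are available. Lean on these libraries where they do the work, as an engineer would, in place of code of your own. Each camera call takes 0.05 s, during which the arm holds its last target. There are 200 camera calls.

## Task

The nut runner on the clamp fixture is running, but the bolt just spins with the nut: take the red-capped tube that somebody parked beside the bolt head, put it fully down into a free hole of the wooden tube rack and let go of it. Then reach down into the narrow gap between the steel bracket and the wooden fence, grip the hexagonal bolt head squarely between the fingers and hold it so that it no longer turns; finish while still holding it firmly. Leave the other tubes, the steel dowel and everything else on the bench as they are.

Things in the scene. Friction and masses are not known exactly. Their poses are not given: they have to be found in the camera images.
- fixture: Clamp fixture, fixed to the bench. Origin: centre of the underside of its green base block (230 x 150 x 22 mm in x, y, z); z up. A dark steel bracket plate (6 mm thick, 130 mm wide in y, top at z = 98 mm) stands across it, its back face at x = +50 mm. The black nut runner (42 mm diameter, top at z = 91 mm) lies on the bracket's other side, towards -x.
- gap (a point): Middle of the gap, level with the bracket's top: (71, 0, 98) mm in the fixture's frame, same axes. The gap is 42 mm wide in x, from the bracket's back face to a wooden fence (x = +92 to +110 mm, 150 mm wide in y, top at z = 72 mm); it is open above and at both ends. Its floor (top of the base) is at z = 22 mm.
- well0 (a point): Mouth of a well in the gap's floor, 18 mm across, 16 mm deep, at (68, 31, 22) mm in the fixture's frame. It holds the red-capped tube or the dowel.
- well1 (a point): The other such well, at (68, -31, 22) mm in the fixture's frame.
- hex_head: Steel hexagonal bolt head behind the bracket, 24 mm across flats (27.7 mm across corners), 12 mm long along its axis. Origin: its centre, at (68, 0, 70) mm in the fixture's frame. Its x axis is the bolt's axis = the fixture's x; flats are at its +-z and every 60 degrees round. It stands 12 mm off the bracket on a 23 mm round collar. It can turn about its axis but not move otherwise.
- bolt (a joint): Turn of the bolt and its head about the fixture's x axis, rad, growing. The runner turns it from the start at about 0.25 rad/s with about 0.1 N m, for ever, until it is held; it can be stopped, or turned on to where flats lie against the finger pads, by a firm grip (40 N or more) across it.
- tube: The tube to put away: clear plastic tube 16 mm in diameter, 130 mm long, with a red cap 32 mm long and of nearly the same diameter (16.6 mm), full of brass brads, about 40 g. Origin: centre of its underside; z along it to the cap. It starts upright in one of the two wells of the fixture, its underside 6 mm above the bench, so its top 38 mm is above the bracket's top.
- rack: Wooden tube rack, a block 62 x 190 x 60 mm (x, y, z) fixed to the bench. Origin: centre of its underside. Four holes in a row along its y, 46 mm apart, 19 mm across with a chamfered mouth, 45 mm deep: a tube fully down has its underside 15 mm above the rack's underside.
- hole0 (a point): Centre of the mouth of rack hole 0, in the rack's top face (rack y = -69 mm). Holds another tube at the start.
- hole1 (a point): Centre of the mouth of rack hole 1, in the rack's top face (rack y = -23 mm). Always free at the start.
- hole2 (a point): Centre of the mouth of rack hole 2, in the rack's top face (rack y = 23 mm). Holds another tube at the start.
- hole3 (a point): Centre of the mouth of rack hole 3, in the rack's top face (rack y = 69 mm). Always free at the start.
- tube_blue: Blue-capped tube standing in the rack, same size as the red-capped one. Origin: centre of its underside. Leave alone.
- tube_white: White-capped tube standing in the rack, same size. Origin: centre of its underside. Leave alone.
- dowel: Short steel dowel, 16 mm in diameter, 26 mm long, standing in the other well of the fixture, its top 32 mm above the bench, below the fingertips when the TCP is at the bolt head's height. Origin: centre of its underside. Leave alone.
- glue: White glue bottle, 56 mm in diameter, 160 mm tall. Origin: centre of its underside. Leave alone.
- nailer: Black and grey pneumatic nail gun lying on the bench, about 155 x 230 x 60 mm. Origin: under its grip. Leave alone.
- screwdriver: Screwdriver lying on the bench. Origin: near its middle. Leave alone.
Things that resemble listed ones, but are neither listed nor needed, are in the scene too. Of the things that look like the rack, take the one that is farthest from the robot's base at the start.

How it is judged:
By the outcome, as a careful person would: the job done as asked, in the order asked, and still so for the second after the job is handed in, while the arm keeps its last pose, push and grip.
It also fails if it takes over 61 s, if anything falls off the work surface, if the arm or the gripper's body presses on something with over 40 N, if the wrist force passes 120 N, or if a joint passes its speed limit or range.

## Working session

There is one attempt and no reset: what is moved stays moved. The work goes in short steps, Python scripts to look and compute and a tool call to move; the robot and the scene stay as the last step left them, time stands still between calls to the robot, and variables do not carry over. Pictures are saved under pics/ and viewed, at most 10 in all, crops included, and the job is handed in when it is done.

Besides the shell and the picture viewer there is one more tool, called after ">>>" as name([rows], argument=value, ...), one row to a line, values as JSON. drive_tool: Moves the arm, as the interface text tells. Its arguments: {"type":"object","properties":{"series":{"type":"array","items":{"type":"array","items":{"type":"number"}}},"claw":{"type":"number"},"newtons":{"type":"number"}},"required":["series"]}

```bash
mkdir -p pics; cat > h.py <<'E'
import numpy as np,cv2
from cell import r
def w(pic,p): return (pic["T"]@np.r_[p,1])[:3]
def proj(pic,P):
    T=np.linalg.inv(pic["T"]);c=(T@np.r_[P,1])[:3];f=210/np.tan(np.radians(pic["fov_y"]/2))
    return c[0]/c[2]*f+pic["cx"],c[1]/c[2]*f+pic["cy"]
def ray(pic,u,v,z):
    f=210/np.tan(np.radians(pic["fov_y"]/2));d=pic["T"][:3,:3]@np.array([(u-pic["cx"])/f,(v-pic["cy"])/f,1]);o=pic["T"][:3,3]
    return o+d*(z-o[2])/d[2]
E
python3 - <<'E'
from h import *
S=r.read_state();print(S["position"],S["tcp_rot"],S["t"])
for c in("top","side"):
    p=r.read_camera(c);cv2.imwrite(f"pics/{c}0.png",p["pixels"]);print(c,p["T"][:3,3].round(3),p["T"][:3,2].round(2))
    for n in("fixture","gap","well0","well1","hex_head","tube","rack","hole0","hole1","hole3","tube_blue","tube_white","dowel","glue"):
        for d in r.landmark_of(n,p)[:4]:
            q=w(p,d["point"]);print(n,round(d["p"],2),q.round(3),np.round(proj(p,q)))
E
```

```text
[0.27153959 0.56252056 0.24938541] [-1.79925560e+02 -7.51725501e-03  1.54226362e+02] 0.0
top [0.407 0.017 0.844] [ 0.22 -0.01 -0.98]
fixture 0.6 [ 0.493  0.173 -0.002] [209. 259.]
fixture 0.45 [0.771 0.043 0.001] [264. 140.]
gap 0.59 [0.568 0.19  0.097] [191. 217.]
gap 0.27 [ 0.771 -0.17  -0.   ] [353. 137.]
well0 0.89 [0.561 0.223 0.019] [185. 228.]
well0 0.88 [0.569 0.157 0.022] [214. 223.]
well1 0.89 [0.561 0.223 0.019] [185. 228.]
well1 0.88 [0.569 0.157 0.022] [214. 223.]
hex_head 0.6 [0.564 0.19  0.065] [195. 223.]
tube 0.48 [0.57  0.158 0.004] [215. 225.]
rack 0.82 [ 0.347 -0.118  0.001] [344. 322.]
rack 0.59 [ 0.54  -0.199 -0.002] [374. 233.]
rack 0.29 [ 0.539 -0.223  0.055] [392. 228.]
hole0 0.98 [ 0.35  -0.138  0.056] [359. 322.]
hole0 0.96 [ 0.535 -0.223  0.06 ] [392. 230.]
hole0 0.9 [ 0.542 -0.173  0.059] [368. 227.]
hole0 0.85 [ 0.526 -0.262  0.059] [411. 233.]
hole1 0.98 [ 0.35  -0.138  0.056] [359. 322.]
hole1 0.96 [ 0.535 -0.223  0.06 ] [392. 230.]
hole1 0.9 [ 0.542 -0.173  0.059] [368. 227.]
hole1 0.85 [ 0.526 -0.262  0.059] [411. 233.]
hole3 0.98 [ 0.35  -0.138  0.0
[... 1316 characters left out ...]
0. 146.]
hole0 0.92 [ 0.532 -0.263  0.058] [314. 135.]
hole0 0.91 [ 0.346 -0.087  0.059] [398. 205.]
hole0 0.82 [ 0.35  -0.181  0.063] [397. 169.]
hole1 0.96 [ 0.537 -0.22   0.062] [310. 146.]
hole1 0.92 [ 0.532 -0.263  0.058] [314. 135.]
hole1 0.91 [ 0.346 -0.087  0.059] [398. 205.]
hole1 0.82 [ 0.35  -0.181  0.063] [397. 169.]
hole3 0.96 [ 0.537 -0.22   0.062] [310. 146.]
hole3 0.92 [ 0.532 -0.263  0.058] [314. 135.]
hole3 0.91 [ 0.346 -0.087  0.059] [398. 205.]
hole3 0.82 [ 0.35  -0.181  0.063] [397. 169.]
tube_blue 0.31 [ 0.542 -0.197  0.001] [305. 173.]
tube_white 0.32 [ 0.534 -0.218  0.062] [311. 147.]
dowel 0.45 [0.559 0.222 0.007] [264. 343.]
glue 0.68 [0.768 0.046 0.001] [176. 246.]
```

View pics/top0.png

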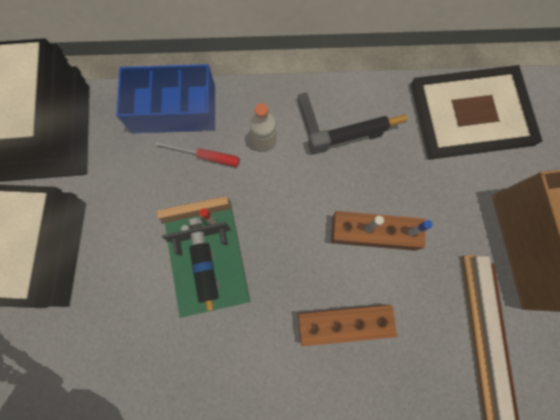

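View pics/side0.png

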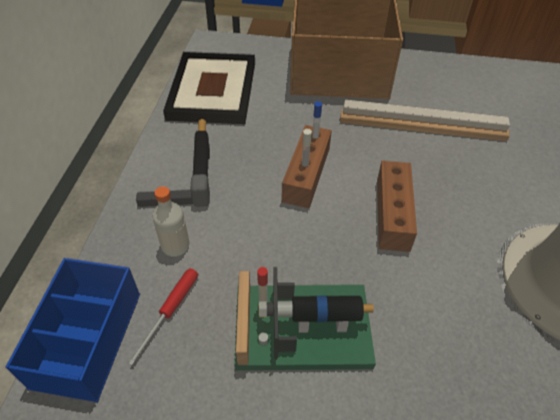

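The top view shows two racks. One is at about px (380,230), holding the white and blue tubes, 0.58 m from the base. The other is empty, at px (347,325), 0.37 m away. The far one with tubes fits the description. The red-capped tube is at px (204,212) in well1, behind the bracket, and the dowel is in well0. I'll refine these positions and confirm with one crop.

```bash
python3 - <<'E'
from h import *
acc={};Z={"gap":.098,"well0":.022,"hole0":.06,"hex_head":.07,"tube":.006,"fixture":0,"tube_blue":.015,"tube_white":.015,"rack":0}
for k in range(4):
  for c in("top","side"):
    p=r.read_camera(c)
    if k==0:
        if c=="top": A=cv2.resize(p["pixels"][190:260,150:290],(800,400),interpolation=3);B=cv2.resize(p["pixels"][200:260,320:440],(800,400),interpolation=3)[:200*2]
    for n in Z:
        for d in r.landmark_of(n,p):
            if d["p"]<.3: continue
            q=w(p,d["point"])
            uv=proj(p,q);x=ray(p,*uv,Z[n]); 
            if np.linalg.norm(x-q)<.03: acc.setdefault((n,c),[]).append(np.r_[x[:2],uv,d["p"]])
    if k==0:
      for n in("tube","tube_blue","tube_white"):
        R=r.regions_of(n,p)
        for d in R[:2]:
          m=d["region"]; vs,us=np.nonzero(m); print(c,n,round(d["p"],2),m.sum(),us.mean().round(1),vs.mean().round(1),us.min(),us.max(),vs.min(),vs.max())
cv2.imwrite("pics/crop1.png",np.vstack([A,B])[:600])
cv2.imwrite("pics/crop1.png",cv2.resize(np.vstack([A,B]),(600,600)))
for (n,c),L in acc.items():
    L=np.array(L);done=np.zeros(len(L),bool)
    for i in range(len(L)):
        if done[i]: continue
        m=(np.linalg.norm(L[:,:2]-L[i,:2],axis=1)<.02)&~done;done|=m
        print(n,c,m.sum(),L[m].mean(0).round(4),L[m].std(0)[:2].round(4))
E
```

```text
top tube 0.65 139 207.1 217.0 199 215 209 224
top tube_blue 0.69 222 420.2 227.6 408 432 220 235
top tube_blue 0.66 456 216.7 156.8 169 238 146 166
top tube_white 0.69 158 373.4 223.5 364 382 216 231
side tube 0.83 286 262.2 283.1 257 267 267 299
side tube_blue 0.64 256 316.6 118.1 312 321 101 137
side tube_white 0.82 275 305.9 146.0 302 311 129 165
gap top 4 [5.649000e-01 1.905000e-01 1.910928e+02 2.188911e+02 7.800000e-01] [0.0015 0.0011]
well0 top 3 [5.690000e-01 1.570000e-01 2.142857e+02 2.233900e+02 8.933000e-01] [0.0016 0.0009]
well0 top 4 [5.590000e-01 2.216000e-01 1.848029e+02 2.288818e+02 9.200000e-01] [0.0012 0.0016]
well0 top 2 [7.298000e-01 1.960000e-01 1.974331e+02 1.551981e+02 5.700000e-01] [0.0012 0.0011]
hole0 top 4 [ 3.467000e-01 -9.340000e-02  3.370029e+02  3.253264e+02  8.350000e-01] [0.0005 0.0003]
hole0 top 4 [ 3.496000e-01 -1.398000e-01  3.602074e+02  3.229097e+02  8.500000e-01] [0.0022 0.0002]
hole0 top 4 [ 5.435000e-01 -1.743000e-01  3.690041e+02  2.263551e+02  8.200000e-01] [0.0015 0.0009]
hole0 top 4 [ 5.360000e-01 -2.229000e-01  3.923667e+02  2.290163e+02  
[... 2915 characters left out ...]
5000e-01] [0.0008 0.0002]
fixture side 4 [5.022000e-01 1.830000e-01 2.994449e+02 3.300909e+02 9.050000e-01] [0.0014 0.0006]
tube_blue side 1 [7.622000e-01 5.490000e-02 1.762653e+02 2.460490e+02 4.300000e-01] [0. 0.]
tube_blue side 1 [7.357000e-01 2.118000e-01 1.646109e+02 3.202578e+02 6.000000e-01] [0. 0.]
tube_white side 4 [ 5.462000e-01 -1.766000e-01  3.021204e+02  1.751700e+02  7.800000e-01] [0.0007 0.0008]
rack side 3 [ 5.439000e-01 -1.980000e-01  3.041380e+02  1.731805e+02  7.433000e-01] [0.0004 0.002 ]
rack side 3 [ 3.484000e-01 -1.094000e-01  3.915102e+02  2.146034e+02  7.967000e-01] [0.0026 0.0003]
rack side 1 [5.601000e-01 2.175000e-01 2.633421e+02 3.430197e+02 6.500000e-01] [0. 0.]
```

View pics/crop1.png

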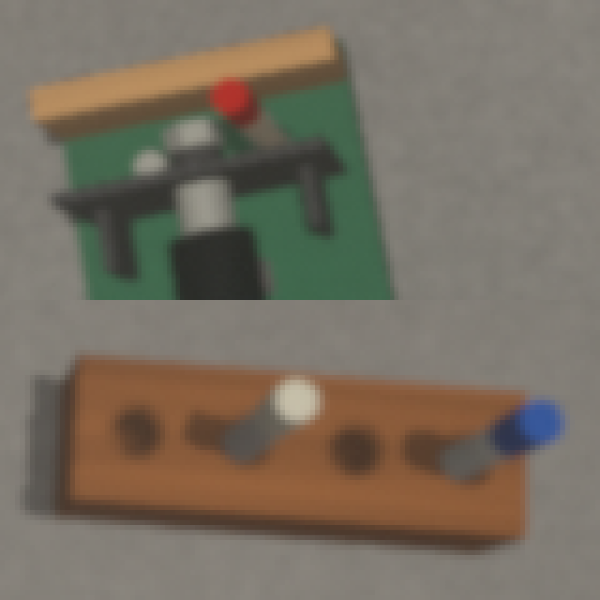

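The crop confirms it: the red cap stands beside the bolt head next to the fence. The far rack has free holes at its left end (hole3, px 346,224) and in the middle (hole1). I'll use hole3, at about (0.547, -0.127). First I turn the tool to yaw 84.

>>> drive_tool([
  [0,0,0,0.122],
  [0,0,0,0.122],
  [0,0,0,0.122],
  [0,0,0,0.122],
  [0,0,0,0.122],
  [0,0,0,0.122],
  [0,0,0,0.122],
  [0,0,0,0.122],
], claw=6, newtons=30)

```text
t: 6.47
position: [0.2717, 0.5628, 0.25]
tcp_rot: [-180.0, 0.0, 98.0]
wrist_force: [0.5, -0.1, 0.2]
opening: 0.06
grip_force: 0.0
```

>>> drive_tool([
  [0,0,0,0.122],
  [0,0,0,0.122],
  [0,0,0,0],
])

```text
t: 6.72
position: [0.2717, 0.5628, 0.25]
tcp_rot: [-180.0, 0.0, 83.9]
wrist_force: [1.0, 0.3, 0.2]
opening: 0.0597
grip_force: 0.0
```

```bash
cat >> h.py <<'E'
from scipy.spatial.transform import Rotation as Ro
def go(P,yaw=None):
    S=r.read_state();R=Ro.from_euler("xyz",S["tcp_rot"],degrees=True).as_matrix()
    y=S["tcp_rot"][2];print("t",S["t"],"pos",S["position"].round(4) if hasattr(S["position"],"round") else S["position"],"rot",np.round(S["tcp_rot"],2),"F",np.round(S["wrist_force"],1),"open",S["opening"],S["grip_force"])
    print("tool shift cm",(R.T@(np.array(P)-S["position"])*100).round(2),"turn rad",None if yaw is None else -np.radians((yaw-y+180)%360-180).round(4))
E
python3 -c "
from h import *
go([.571,.159,.25],84)"
```

```text
t 6.7167 pos [0.2717 0.5628 0.25  ] rot [-180.      0.     83.95] F [1.  0.3 0.2] open 0.05974360425723867 0.0
tool shift cm [-37.    34.02  -0.  ] turn rad -0.0009
```

>>> drive_tool([
  [-1.5,1.4,0,0],
  [-2.6,2.4,0,0],
  [-2.6,2.4,0,0],
  [-2.6,2.4,0,0],
  [-2.6,2.4,0,0],
  [-2.6,2.4,0,0],
  [-2.6,2.4,0,0],
  [-2.6,2.4,0,0],
])

```text
t: 7.38
position: [0.4342, 0.3473, 0.2501]
tcp_rot: [180.0, -0.0, 84.6]
wrist_force: [0.6, 0.7, 1.0]
opening: 0.0601
grip_force: 0.0
```

>>> drive_tool([
  [-2.6,2.4,0,0],
  [-2.6,2.4,0,0],
  [-2.6,2.4,0,0],
  [-2.6,2.4,0,0],
  [-2.6,2.4,0,0],
  [-2.6,2.4,0,0],
  [-1.7,1.4,0,0],
  [0,0,0,0],
])

```text
t: 8.05
position: [0.5759, 0.1575, 0.2499]
tcp_rot: [179.9, 0.0, 84.4]
wrist_force: [0.1, -0.1, 0.7]
opening: 0.0599
grip_force: 0.0
```

```bash
python3 -c "
from h import *
p=r.read_camera('side')
go([.571,.159,.124],84)
cv2.imwrite('pics/s2.png',cv2.resize(p['pixels'][180:400,160:400],(720,660))[:600])"
```

```text
t 8.1 pos [0.5746 0.1592 0.2498] rot [1.7998e+02 1.0000e-02 8.4420e+01] F [-1.1  0.1 -0.1] open 0.06004889953578702 0.0
tool shift cm [-0.05 -0.36 12.58] turn rad 0.0073
```

View pics/s2.png

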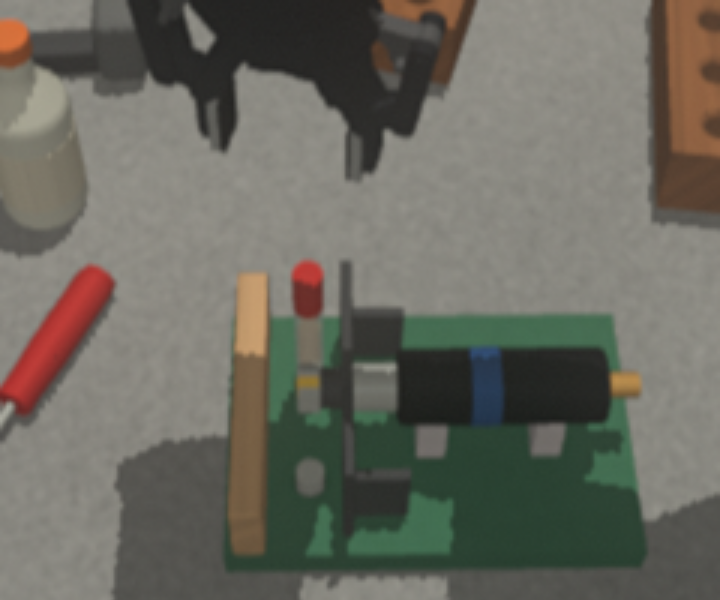

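The gripper hangs open above the tube, whose red cap is at full-image px (262,276). I descend now.

>>> drive_tool([
  [0,-0.36,1.2,0.007],
  [0,0,2.0,0],
  [0,0,2.4,0],
  [0,0,2.4,0],
  [0,0,2.0,0],
  [0,0,1.5,0],
  [0,0,1.0,0],
  [0,0,0,0],
])

```text
t: 8.77
position: [0.5686, 0.1619, 0.1233]
tcp_rot: [-179.8, 0.0, 84.1]
wrist_force: [-0.3, -0.8, -0.4]
opening: 0.0599
grip_force: 0.0
```

```bash
python3 -c "
from h import *
p=r.read_camera('side')
go([.571,.159,.124],84)
cv2.imwrite('pics/s3.png',cv2.resize(p['pixels'][220:360,190:370],(771,600)))"
```

```text
t 8.8167 pos [0.5693 0.1619 0.1245] rot [-1.7992e+02  2.0000e-02  8.4060e+01] F [1.2 0.8 0.2] open 0.06001741564065379 0.0
tool shift cm [-0.27  0.2   0.05] turn rad 0.001
```

View pics/s3.png

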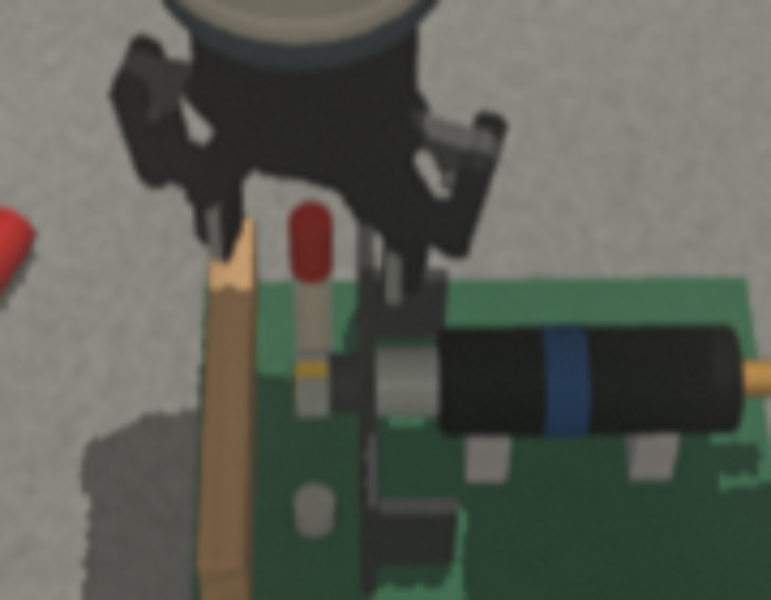

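The cap (crop px 311,240) sits between the two pads. I close, then lift.

>>> drive_tool([
  [-0.2,0.2,0,0],
  [0,0,0,0],
  [0,0,0,0],
  [0,0,0,0],
  [0,0,0,0],
  [0,0,0,0],
  [0,0,0,0],
  [0,0,0,0],
], claw=0.5, newtons=40)

```text
t: 9.48
position: [0.5718, 0.1593, 0.1258]
tcp_rot: [180.0, -0.0, 83.9]
wrist_force: [-1.6, 0.8, 7.0]
opening: 0.0149
grip_force: 38.8
```

```bash
python3 -c "
from h import *
go([.571,.159,.27],84)"
```

```text
t 9.4833 pos [0.5718 0.1593 0.1258] rot [ 1.7996e+02 -2.0000e-02  8.3930e+01] F [-1.6  0.8  7. ] open 0.014865252897558695 38.81349417963065
tool shift cm [ -0.03  -0.07 -14.42] turn rad -0.0012
```

>>> drive_tool([
  [0,0,-1.0,0],
  [0,0,-1.8,0],
  [0,0,-2.0,0],
  [0,0,-2.0,0],
  [0,0,-2.5,0],
  [0,0,-2.5,0],
  [0,0,-2.0,0],
  [0,0,-0.6,0],
])

```text
t: 10.15
position: [0.5728, 0.1594, 0.2732]
tcp_rot: [179.7, -0.1, 83.9]
wrist_force: [0.6, 0.0, -0.2]
opening: 0.0147
grip_force: 39.2
```

```bash
python3 -c "
from h import *
go([.547,-.127,.27],84)"
```

```text
t 10.15 pos [0.5728 0.1594 0.2732] rot [ 1.7971e+02 -8.0000e-02  8.3930e+01] F [ 0.6  0.  -0.2] open 0.01474123862527788 39.1553270816803
tool shift cm [-28.75   0.46   0.28] turn rad -0.0012
```

>>> drive_tool([
  [-1.2,0,0,0],
  [-2.4,0,0,0],
  [-2.8,0,0,0],
  [-2.8,0,0,0],
  [-2.8,0,0,0],
  [-2.8,0,0,0],
  [-2.8,0,0,0],
  [-2.8,0,0,0],
])

```text
t: 10.82
position: [0.549, -0.0454, 0.2681]
tcp_rot: [-179.9, -0.0, 83.9]
wrist_force: [0.6, -1.3, -0.1]
opening: 0.0149
grip_force: 39.1
```

>>> drive_tool([
  [-2.8,0.2,0,0],
  [-2.4,0.2,0,0],
  [-1.8,0,0,0],
  [-1.0,0,0,0],
  [-0.3,0,0,0],
  [0,0,0,0],
  [0,0,0,0],
])

```text
t: 11.4
position: [0.5451, -0.1259, 0.2687]
tcp_rot: [-180.0, -0.0, 83.9]
wrist_force: [-0.1, 1.0, -0.3]
opening: 0.0144
grip_force: 39.1
```

```bash
cat > look.py <<'E'
from h import *
import sys
go([.547,-.127,.2],84)
ims=[]
f=lambda s:[int(v) for v in s.split(",")]
for c,a in zip(("top","side"),sys.argv[2:4]):
    x0,y0=f(a);p=r.read_camera(c);ims.append(cv2.resize(p["pixels"][y0:y0+150,x0:x0+100],(400,600),interpolation=cv2.INTER_CUBIC))
    if len(sys.argv)>4:
        for n in("tube","hole3"):
            for d in r.landmark_of(n,p):
                q=w(p,d["point"])
                if abs(q[0]-.547)<.05 and abs(q[1]+.127)<.07: print(c,n,round(d["p"],2),q.round(4),np.round(proj(p,q),1),ray(p,*proj(p,q),.06).round(4))
cv2.imwrite(f"pics/{sys.argv[1]}.png",np.hstack(ims))
E
python3 look.py a4 320,130 250,50 1
```

```text
t 11.4 pos [ 0.5451 -0.1259  0.2687] rot [-1.7997e+02 -2.0000e-02  8.3940e+01] F [-0.1  1.  -0.3] open 0.014378398332177805 39.123123586177826
tool shift cm [-0.09  0.21  6.87] turn rad -0.0011
side tube 0.76 [ 0.5417 -0.1207  0.1493] [303.7 147.3] [ 0.5502 -0.2171  0.06  ]
side tube 0.24 [ 0.5415 -0.1711  0.0606] [305.  162.3] [ 0.5415 -0.1717  0.06  ]
side hole3 0.95 [ 0.5468 -0.1251  0.0586] [299.5 178.1] [ 0.5466 -0.1237  0.06  ]
side hole3 0.71 [ 0.5413 -0.1718  0.059 ] [305.1 162.6] [ 0.5412 -0.1708  0.06  ]
```

View pics/a4.png

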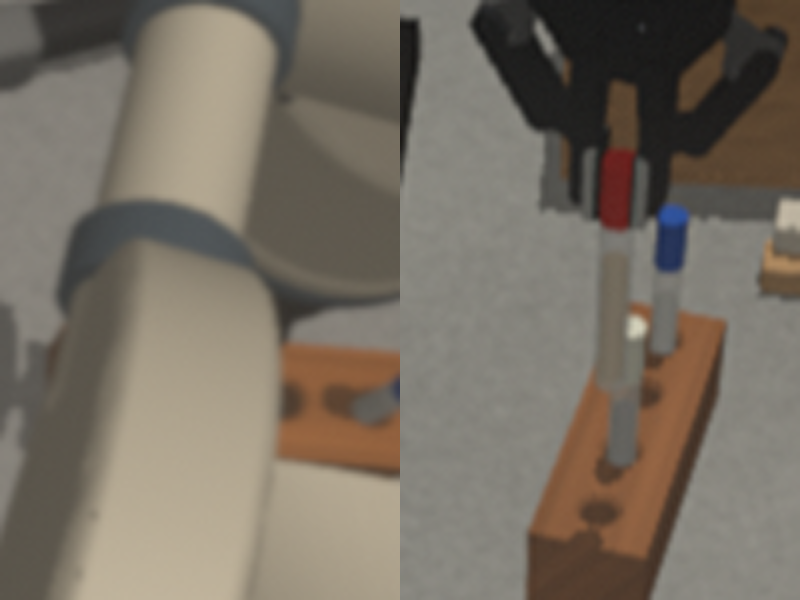

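The held tube hangs nearly upright. Its bottom is at side px (303,147) and the hole3 mouth is at px (300,178). I go down to just above the hole and measure again.

>>> drive_tool([
  [-0.15,0.3,1.0,0],
  [0,0,1.4,0],
  [0,0,1.5,0],
  [0,0,1.5,0],
  [0,0,1.2,0],
  [0,0,0.9,0],
  [0,0,0,0],
  [0,0,0,0],
])

```text
t: 12.37
position: [0.5481, -0.1284, 0.1936]
tcp_rot: [-180.0, -0.0, 83.9]
wrist_force: [0.3, -0.8, 0.3]
opening: 0.0146
grip_force: 39.1
```

```bash
cat > m.py <<'E'
from h import *
go([.547,-.127,.2],84)
z=r.read_state()["position"][2]-.12
B=[];H=[]
for k in range(4):
    p=r.read_camera("side")
    for d in r.landmark_of("tube",p)[:1]: B.append(np.r_[w(p,d["point"]),ray(p,*proj(p,w(p,d["point"])),z)[:2],d["p"]])
    for d in r.landmark_of("hole3",p):
        q=ray(p,*proj(p,w(p,d["point"])),.06)
        if abs(q[1]+.125)<.02: H.append(q)
for d in r.regions_of("tube",p)[:1]:
    m=d["region"].copy()
    v,u=np.nonzero(m);print(d["p"],v.min(),v.max())
    for a in np.unique(v)[::3]: print(a,u[v==a].min(),u[v==a].max(),end="; ")
    P=r.read_state()["position"]
    print("\nexpected axis px cap top/bottom",proj(p,P+[0,0,.012]),proj(p,P-[0,0,.12]))
print(np.round(B,4));print(np.round(H,4),np.mean(H,0).round(4))
cv2.imwrite("pics/m%d.png"%(p["shot"]),cv2.resize(p["pixels"][100:200,250:370],(720,600),interpolation=cv2.INTER_CUBIC));print(p["shot"])
E
python3 m.py
```

```text
t 12.3667 pos [ 0.5481 -0.1284  0.1936] rot [-1.7996e+02 -1.0000e-02  8.3930e+01] F [ 0.3 -0.8  0.3] open 0.014563533923417075 39.13523107767105
tool shift cm [ 0.12 -0.12 -0.64] turn rad -0.0012
0.61 119 172
119 301 302; 122 298 304; 125 298 303; 128 298 303; 131 298 303; 134 298 303; 137 298 303; 140 297 304; 143 297 304; 146 297 304; 149 296 304; 152 296 303; 155 296 303; 158 296 303; 161 296 303; 164 296 303; 167 296 302; 170 297 302; 
expected axis px cap top/bottom (np.float64(302.2468307224345), np.float64(121.25230227082285)) (np.float64(299.3546614251593), np.float64(171.64970632222776))
[[ 0.5486 -0.1275  0.0749  0.5487 -0.1288  0.6   ]
 [ 0.5449 -0.1259  0.0775  0.5453 -0.1297  0.8   ]
 [ 0.5472 -0.1269  0.0799  0.5478 -0.1331  0.7   ]]
[[ 0.5441 -0.1246  0.06  ]
 [ 0.3464 -0.1328  0.06  ]
 [ 0.5467 -0.122   0.06  ]
 [ 0.3461 -0.135   0.06  ]
 [ 0.5436 -0.126   0.06  ]
 [ 0.348  -0.131   0.06  ]
 [ 0.5436 -0.1273  0.06  ]
 [ 0.3463 -0.1273  0.06  ]] [ 0.4456 -0.1282  0.06  ]
18
```

View pics/m18.png

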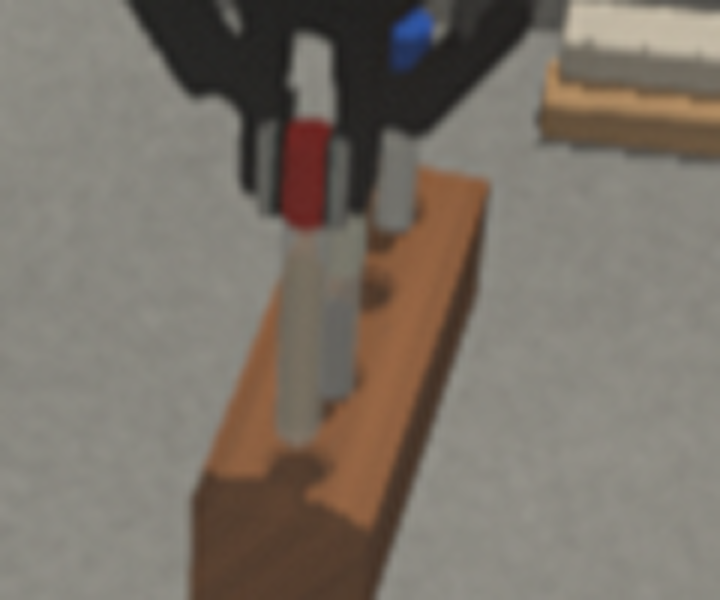

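The hole3 mouth is at px (300,178) and the tube bottom at (299.5,172). A small correction of about x −1.3 mm and y +1.7 mm agrees with the combined estimate. I lower it slowly and watch the force.

>>> drive_tool([
  [0.15,-0.15,0,0],
  [0,0,0.5,0],
  [0,0,0.5,0],
  [0,0,0.4,0],
  [0,0,0.3,0],
  [0,0,0.3,0],
  [0,0,0,0],
])

```text
t: 13.6
position: [0.5465, -0.1267, 0.1732]
tcp_rot: [-179.9, -0.0, 83.9]
wrist_force: [0.2, 0.3, 0.4]
opening: 0.015
grip_force: 39.1
```

>>> drive_tool([
  [0,0,0.4,0],
  [0,0,0.4,0],
  [0,0,0.4,0],
  [0,0,0,0],
])

```text
t: 13.93
position: [0.5464, -0.1267, 0.1611]
tcp_rot: [-179.9, -0.0, 83.9]
wrist_force: [0.6, -0.2, -0.6]
opening: 0.0147
grip_force: 39.1
```

It's in the hole with no contact force.

>>> drive_tool([
  [0,0,0.6,0],
  [0,0,0.7,0],
  [0,0,0.6,0],
  [0,0,0.3,0],
  [0,0,0.2,0],
  [0,0,0.1,0],
  [0,0,0,0],
])

```text
t: 14.52
position: [0.5468, -0.1268, 0.1368]
tcp_rot: [-180.0, -0.0, 83.9]
wrist_force: [-1.0, -0.2, -0.8]
opening: 0.0145
grip_force: 39.1
```

>>> drive_tool([
  [0,0,0.1,0],
  [0,0,0.1,0],
  [0,0,0.1,0],
  [0,0,0,0],
])

```text
t: 14.85
position: [0.5474, -0.127, 0.1348]
tcp_rot: [179.9, 0.0, 83.9]
wrist_force: [-1.9, 0.0, 11.4]
opening: 0.0147
grip_force: 40.9
```

The tube is on the bottom, with 11 N at the expected height. I release it.

>>> drive_tool([
  [0,0,-0.1,0],
  [0,0,0,0],
  [0,0,0,0],
  [0,0,0,0],
  [0,0,0,0],
  [0,0,0,0],
], claw=4.5)

```text
t: 15.35
position: [0.5468, -0.1268, 0.1349]
tcp_rot: [-180.0, -0.0, 83.9]
wrist_force: [0.2, -0.9, -0.6]
opening: 0.0452
grip_force: 0.0
```

>>> drive_tool([
  [0,0,-1.0,0],
  [0,0,-2.0,0],
  [0,0,-2.5,0],
  [0,0,-2.5,0],
  [0,0,-2.0,0],
  [0,0,-1.0,0],
  [0,0,0,0],
])

```text
t: 15.93
position: [0.5477, -0.1271, 0.2475]
tcp_rot: [179.8, 0.1, 83.9]
wrist_force: [-1.0, -0.0, 0.5]
opening: 0.0451
grip_force: 0.0
```

```bash
python3 - <<'E'
from h import *
go([.566,.190,.25],9.6)
p=r.read_camera("side")
for n in ("tube",):
    for d in r.landmark_of(n,p)[:2]: print(round(d["p"],2),w(p,d["point"]).round(4))
cv2.imwrite("pics/r7.png",cv2.resize(p["pixels"][80:230,230:410],(720,600),interpolation=cv2.INTER_CUBIC))
E
```

```text
t 15.9333 pos [ 0.5477 -0.1271  0.2475] rot [1.7977e+02 5.0000e-02 8.3930e+01] F [-1.  -0.   0.5] open 0.04511231786424149 0.0
tool shift cm [31.72 -1.54 -0.28] turn rad 1.2973
0.58 [ 0.5437 -0.1255  0.0152]
```

View pics/r7.png

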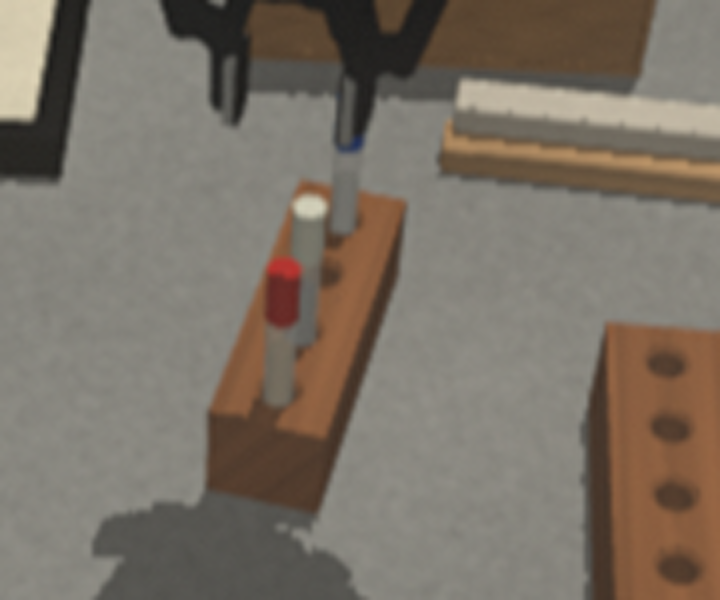

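The red tube (crop px 283,330) is seated fully in hole3, level with the white one. I carry the gripper over to the bolt.

>>> drive_tool([
  [1.5,0,0,0],
  [2.6,0,0,0],
  [3.0,0,0,0],
  [3.0,0,0,0],
  [3.0,0,0,0],
  [3.0,-0.5,0,0],
  [3.0,-0.5,0,0],
  [3.0,-0.5,0,0],
], claw=6.5)

```text
t: 16.7
position: [0.5543, 0.096, 0.2433]
tcp_rot: [-179.8, 0.0, 83.9]
wrist_force: [-0.4, 0.6, 0.8]
opening: 0.065
grip_force: 0.0
```

>>> drive_tool([
  [3.0,0,0,0],
  [2.8,0,0,0],
  [1.8,0,0,0],
  [1.0,0,0,0],
  [0,0,0,0.12],
  [0,0,0,0.12],
  [0,0,0,0.12],
  [0,0,0,0.12],
])

```text
t: 17.37
position: [0.5639, 0.1795, 0.2437]
tcp_rot: [-179.9, 0.1, 56.1]
wrist_force: [-1.0, -1.1, 0.2]
opening: 0.0647
grip_force: 0.0
```

>>> drive_tool([
  [0,0,0,0.12],
  [0,0,0,0.12],
  [0,0,0,0.12],
  [0,0,0,0.12],
  [0,0,0,0.12],
  [0,0,0,0.12],
  [0,0,0,0.1],
  [0,0,0,0],
])

```text
t: 18.03
position: [0.564, 0.1794, 0.2438]
tcp_rot: [180.0, 0.1, 9.1]
wrist_force: [-0.6, -0.1, -0.0]
opening: 0.0646
grip_force: 0.0
```

```bash
python3 - <<'E'
from h import *
p=r.read_camera("top")
I=cv2.imread("pics/top0.png");h=cv2.cvtColor(I,cv2.COLOR_BGR2HSV)
m=cv2.inRange(h,(8,80,140),(25,255,255));m[:190]=0;m[225:]=0;m[:,:150]=0;m[:,240:]=0
v,u=np.nonzero(m);X=np.array([ray(p,a,b,.072)[:2] for a,b in zip(u,v)])
R=cv2.minAreaRect((X*1000).astype(np.float32));print(len(X),R)
c=X.mean(0);e=np.linalg.svd(X-c)[2][0];print("fence",c,"yaw",np.degrees(np.arctan2(-e[0],e[1])))
p=r.read_camera("side")
I=cv2.imread("pics/side0.png");h=cv2.cvtColor(I,cv2.COLOR_BGR2HSV)
m=cv2.inRange(h,(8,80,140),(25,255,255));m[:265]=0;m[375:]=0;m[:,:230]=0;m[:,256:]=0
v,u=np.nonzero(m);X=np.array([ray(p,a,b,.072)[:2] for a,b in zip(u,v)])
print(len(X),cv2.minAreaRect((X*1000).astype(np.float32)))
cv2.imwrite("pics/b8.png",cv2.resize(p["pixels"][230:380,190:370],(720,600),interpolation=cv2.INTER_CUBIC))
go([.5666,.19,.1],9.7)
E
```

```text
574 ((595.7215576171875, 194.61517333984375), (18.748672485351562, 149.094482421875), 10.119009017944336)
fence [0.59622502 0.19514935] yaw -169.74622418097317
827 ((597.5214233398438, 197.167236328125), (16.65085792541504, 146.92076110839844), 10.34022045135498)
t 18.1333 pos [0.5641 0.1796 0.2442] rot [1.7999e+02 8.0000e-02 9.6300e+00] F [0.1 1.  0.4] open 0.06495476992138448 0.0
tool shift cm [ 0.44 -0.99 14.42] turn rad -0.0012
```

View pics/b8.png

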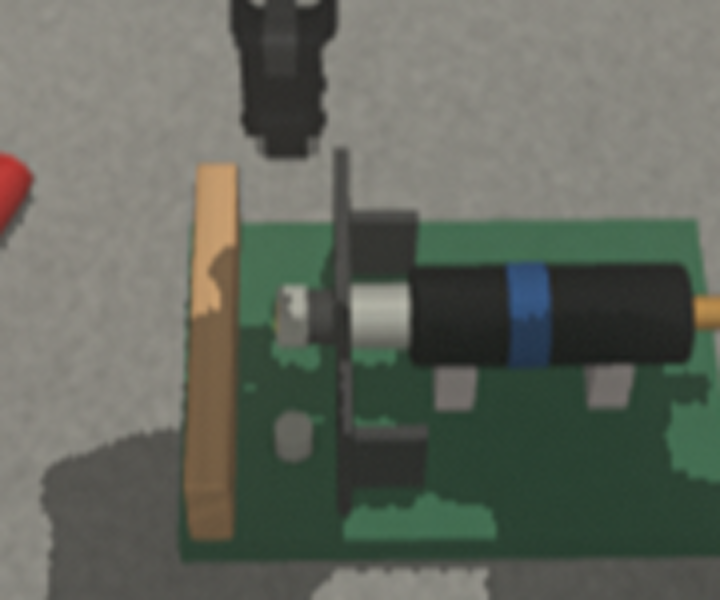

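The fence edges give a fixture yaw of 10.2°, and the head is at about (0.5655, 0.190). I aim 2 mm toward the fence to stay clear of the bracket, and hover just above the gap first.

>>> drive_tool([
  [0.45,-1.0,1.5,-0.009],
  [0,0,2.5,0],
  [0,0,2.5,0],
  [0,0,2.5,0],
  [0,0,1.8,0],
  [0,0,1.0,0],
  [0,0,0,0],
  [0,0,0,0],
])

```text
t: 18.8
position: [0.5672, 0.1906, 0.1271]
tcp_rot: [180.0, 0.0, 10.0]
wrist_force: [0.1, 0.9, 0.3]
opening: 0.0648
grip_force: 0.0
```

```bash
python3 - <<'E'
from h import *
go([.5673,.1905,.07],10.2)
p=r.read_camera("side")
cv2.imwrite("pics/b9.png",cv2.resize(p["pixels"][230:380,190:370],(720,600),interpolation=cv2.INTER_CUBIC))
E
```

```text
t 18.8 pos [0.5672 0.1906 0.1271] rot [1.800e+02 2.000e-02 1.004e+01] F [0.1 0.9 0.3] open 0.06480284827301233 0.0
tool shift cm [0.01 0.01 5.71] turn rad -0.0027
```

View pics/b9.png

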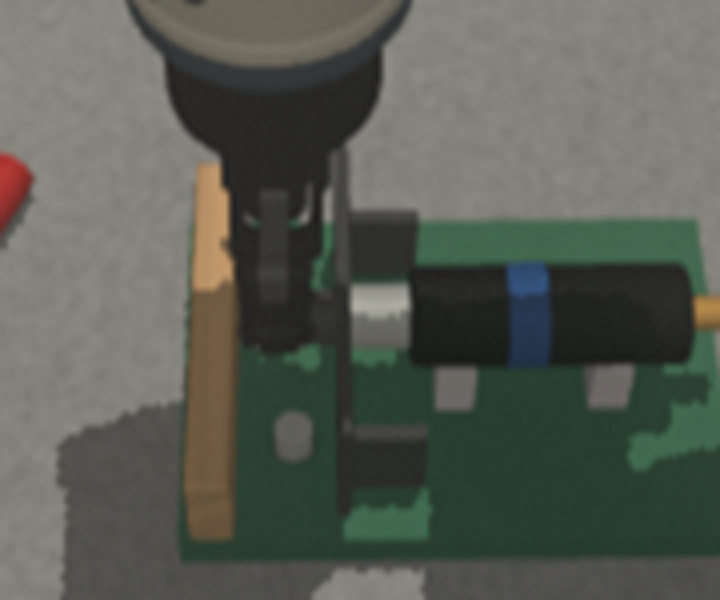

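The near finger (crop px 278) lines up with the slot between the fence (240) and the bracket (335). I descend gently.

>>> drive_tool([
  [0,0,0.6,-0.003],
  [0,0,0.8,0],
  [0,0,0.8,0],
  [0,0,0.6,0],
  [0,0,0,0],
])

```text
t: 19.27
position: [0.5664, 0.1905, 0.0975]
tcp_rot: [180.0, 0.1, 10.1]
wrist_force: [-0.3, 0.6, -0.0]
opening: 0.0654
grip_force: 0.0
```

>>> drive_tool([
  [0,0,0.5,0],
  [0,0,0.6,0],
  [0,0,0.6,0],
  [0,0,0.6,0],
  [0,0,0.4,0],
  [0,0,0.1,0],
  [0,0,0,0],
])

```text
t: 19.85
position: [0.567, 0.1906, 0.0706]
tcp_rot: [180.0, 0.0, 10.1]
wrist_force: [-0.6, -0.5, -0.1]
opening: 0.0651
grip_force: 0.0
```

>>> drive_tool([
  [0,0,0,0],
  [0,0,0,0],
  [0,0,0,0],
  [0,0,0,0],
  [0,0,0,0],
  [0,0,0,0],
  [0,0,0,0],
  [0,0,0,0],
], claw=1.5, newtons=70)

```text
t: 20.52
position: [0.5674, 0.1906, 0.0715]
tcp_rot: [180.0, -0.0, 10.1]
wrist_force: [-1.5, -1.1, 5.5]
opening: 0.0224
grip_force: 68.3
```

>>> drive_tool([
  [0,0,0,0],
  [0,0,0,0],
  [0,0,0,0],
  [0,0,0,0],
  [0,0,0,0],
  [0,0,0,0],
  [0,0,0,0],
  [0,0,0,0],
])

```text
t: 21.18
position: [0.5674, 0.1906, 0.0715]
tcp_rot: [180.0, -0.0, 10.1]
wrist_force: [-0.7, -2.2, 5.4]
opening: 0.0224
grip_force: 68.3
```

```bash
python3 -c "
from h import *
go([.5673,.1905,.07],10.2);print(r.read_state()['torque'])"
```

```text
t 21.1833 pos [0.5674 0.1906 0.0715] rot [ 1.7999e+02 -4.0000e-02  1.0130e+01] F [-0.7 -2.2  5.4] open 0.022367787396915778 68.29143087452394
tool shift cm [-0.01  0.01  0.15] turn rad -0.0012
[-0.19768318  0.2112044  -0.03378734]
```

The opening holds steady at 22.4 mm. The pads read about 1.7 mm low on the tube as well, so this matches the 24 mm flats. The grip is 68 N with no creep, so the bolt is held and I hand in.

```bash
python3 -c "
from cell import r
print(r.hand_in())"
```

```text
the job is handed in; nothing more can be done
None
```

The red-capped tube is fully down in hole3 of the far rack and released, and the gripper is holding the bolt head across its flats at 68 N; the finger opening held steady, so the bolt has stopped turning, and I handed the job in at about 21 s of the 61 s limit.

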